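# Lock a laser window cartridge into its spring bayonet mount and hold it home

### The job

Lift the laser-window cartridge out of the tray, holding it by its edges only (the two upright tabs on its rim are made for this) and never touching the glass, and enter it in the bayonet mount with its pins in the two slots. Push it down against the spring until its rim sits flush on the mount, then twist it clockwise (seen from above) about a quarter turn until it stops. Finish while still gripping the cartridge and pressing it fully home at the stop, while a colleague checks the seal: do not let go, and leave the screwdriver, jar and brush where they are.

Things in the scene. Friction and masses are not known exactly. Their poses are not given: they have to be found in the camera images.
- cartridge: Loose steel window cartridge, 0.11 kg, 46 mm tall, stands upright in the tray; alike after half a turn. Origin: centre of its foot, z up its axis. Round skirt 33 mm in diameter to z = 26 mm, lowest 7 mm tapering to 25 mm. Above it a round rim 45 mm in diameter, z = 26 to 37 mm, whose underside lands on the mount.
- cartridge_pins (a point): Point on the cartridge's axis, 11 mm above its foot, at the height of the two bayonet pins: round, 8 mm thick, sticking out along the cartridge's +y and -y to 21.5 mm from the axis. Axes as the cartridge's.
- cartridge_tabs (a point): Point on the cartridge's axis, 36 mm above its foot, midway between its two upright grip tabs, which stand right above the pins. Their outer ribbed flat faces lie 50 mm apart along the cartridge's y; each tab is 22 mm wide along x, 6 mm thick, 20 mm tall (26 to 46 mm above the foot). Grip across the outer faces, fingertips 28 mm or more above the foot.
- mount: Fixed aluminium bayonet mount, 40 mm tall; square foot plate 84 x 84 x 8 mm, round body 58 mm in diameter. Origin: centre of its underside on the worktop, z up. Under its top lip the pins can travel only clockwise seen from above, from the slots to a hard stop after about 77 degrees; the other way is blocked. Left untwisted, the spring lifts the cartridge out again.
- mount_mouth (a point): Centre of the mount's mouth, 40 mm above its underside, on the lip's top face; axes as the mount's. Bore 37 mm in diameter; lip 7 mm thick, with two pin slots 13 mm wide cut through it at the mount's +y and -y, 48 mm end to end. Enter upright and centred, the cartridge's y along the mount's y, either way round.
- mount_seat (a point): Where the cartridge's origin is when fully home: on the axis, 14 mm above the mount's underside; the rim then rests on the lip. The pins pass under the lip only when the cartridge is less than about 4 mm above home. Let go after the twist, it springs up some 5 mm until the pins catch under the lip: that is not home.
- plunger (a joint): Spring plunger inside the mount, in m, grows downward: 0 free (its top 24 mm above the mount's underside), 0.010 with the cartridge fully home. The cartridge's foot meets it 10 mm above home; it pushes back with 4 N at first and 9 N at home.
- tray: Shallow grey plastic tray, fixed, 120 x 120 x 14 mm, walls 4 mm thick, floor 4 mm thick; origin at the centre of its underside. The cartridge stands on its floor.
- screwdriver: Bystander: red-handled screwdriver, 172 mm long, lying along y behind the work; leave alone.
- jar_used: Bystander: small upright jar with a screw lid, 42 mm diameter, 55 mm tall; leave alone.
- brush: Bystander: flat brush with a wooden handle, 193 mm long, lying along y behind the work; leave alone.
- glass: The clear window of the cartridge, a disc 37 mm in diameter and 7 mm thick carried inside its rim; origin on the cartridge's axis, 26 mm above its foot. Keep the robot off it.
Mind the look-alikes: they are no part of the job. Several things have the shape of the cartridge; the one meant has the colours described above.

How it is judged:
On the way, in this order (a step that is already met when the one before it is completed fails the run):
1. the cartridge is lifted clear of the tray in the fingers (height (world z) of cartridge above 0.035 m and contact force between the fingers and cartridge above 1 N and horizontal distance between cartridge and mount above 0.05 m), for 0.1 s.
2. it is pushed in against the spring with its pins in the slots, not yet twisted (horizontal distance between cartridge and mount_mouth below 0.005 m and z of cartridge in the frame of mount below 0.0178 m and angle between the y axis of cartridge and the y axis of mount, either way round below 0.5 rad).
At the end, for the whole second after the job is handed in: The cartridge is in the mount, on its axis within 5 mm and upright within 0.08 rad, twisted at least 1.15 rad (66 degrees) from the slots, no more than 2.2 mm above fully home with the spring plunger down at least 7.8 mm, at rest, and the fingers are still on it with more than 3 N (horizontal distance between cartridge and mount_mouth below 0.005 m and z of cartridge in the frame of mount below 0.0162 m and angle between cartridge's own z axis and vertical below 0.08 rad and angle between the y axis of cartridge and the y axis of mount, either way round above 1.15 rad and value of joint plunger above 0.0078 m and contact force between the fingers and cartridge above 3 N and linear speed of cartridge below 0.02 m/s); the arm keeps its last pose, push and grip.
It fails at once if the robot touches the glass (contact force between any of the arm, the fingers and glass above 0.3 N).
It fails at once if a bystander (screwdriver, jar, brush) is moved more than 20 mm (distance of any of screwdriver, jar_used, brush from where it was at the start of the episode above 0.02 m).
It also fails if it takes over 42 s, if anything falls off the work surface, if the arm or the gripper's body presses on something with over 40 N, if the wrist force passes 120 N, or if a joint passes its speed limit or range.

### The arm

A 7-joint arm with a two-finger parallel gripper is mounted at the origin on a cart in front of the work surface, level with it; the furniture and walls round the work are solid. World frame = base frame: x ahead of the robot, y to its left, z up, the work surface at z = 0. Lengths are in m, angles in rad, forces in N, time in s.
With the tool pointing down it reaches from about 0.4 to 0.85 m from the base axis. Payload 10.4 kg.
Tool frame: the origin (TCP) lies midway between the tips of the shut fingers; the grasp point (between the pads) lies 19 mm behind it; z points along the fingers, y is the line along which they close (so a half turn about z gives the same grasp; the last joint's range is limited). The gripper opens to 87 mm and grips with 3 to 60 N. Pads are 19 mm wide; open, the fingers measure 117 mm over their backs; the gripper's body (75 mm by 190 mm) begins 51 mm behind the grasp point.
Start: joints at [-0.023, 0.332, -0.065, 1.46, 0.022, 1.35, -0.088], TCP at [0.625, 0, 0.223] pointing down, gripper open.
Joint ranges: [-2.6, 2.6], [-0.5, 2.12], [-1.47, 1.34], [0.16, 2.42], [-1.27, 4.41], [0.06, 2.06], [-2.6, 2.6]. Speed limits (rad/s): [2.22, 2.22, 2.79, 2.79, 3.14, 3.14, 3.14].

### API

Orientations are given as a unit quaternion [x, y, z, w].
In Python, from bench import sensors, eyes, order gives the robot as it stands.
- The arm moves only by the tool arm_command, never from a script. Its argument "steps" is a list of rows, each an object with "rot": the turn, a rotation vector about the world's x, y, z in degrees, a list of three; "slide": the shift along the world's x, y, z in m, a list of three; "grip": the opening, from 0 (shut) to 1 (fully open). A call has exactly 8 rows; each row shifts and turns the commanded pose from where the row before left it; what a row does not reach is not made up. A row lasts 1/8 s, in which the tool goes at most 62.5 mm and 10.7 degrees, less where a joint would pass 70% of its speed; a pose out of reach is approached as far as the arm can. A call with a gripper value outside its range is refused whole. The fingers move at their own pace and stop on an object; "newtons" is the grip in N (left out, the last holds). Time passes only in rows, so rows that do not move let the fingers close, or fill a call up. It gives the time, the measured TCP pose, the force, the opening and the grip force at its end, in the units of the state.
- sensors.read_state(): the state, without advancing time (a new reading comes with each control period).
- eyes.camera(name): name is "scene" or "side" or "wrist"; returns a dict with "pixels" (384x512x3 uint8, red, green, blue), "intrinsics" (3x3 intrinsics, pixels), "k1" (the pictures are not rectified: a ray, as slopes to the right and down, at radius r is drawn at 1 + k1 r^2 times it, then the intrinsics apply), "pose" (4x4, takes a point from camera to world coordinates). Camera axes: x right, y down, z forward; pixel columns grow to the right and rows downward; lengths in m; the calibration is good to about 2 mm. A picture is of the moment at which its call begins. There is no depth.
- order.close_job(): hands the job in; it is judged then, once.
Trained networks look in a picture, given as the dict that the camera call returned (one of the last four; its "shot" number tells which), for a name from the list of things; names that differ only in an ending like _2 or _b are one class to them, and where a whole thing is asked for, a point or a joint stands for the part that bears it (a point fixed in the world has none). Each returns a list of dicts, best first, with "conf" (0 to 1); they miss things now and then, are a little off and sometimes report something else, mostly with a low value. They report only what shows in the picture. A call takes as long as a camera call. They do not tell look-alikes from the thing itself.
- eyes.look_for(name, picture): "bbox" ([left, top, right, bottom] in pixels, round what is visible of it).
The state is a dict: "time": time; "joint_positions": joint angles; "joint_vel": joint speeds; "joint_torque": joint torques, N m; "ee_pos": TCP position; "eef_rot": TCP orientation; "ft_force": force on the tool from outside, world axes, zero at the start; "torque": the same for the moment, N m; "width": finger opening in m; "grip_force": force on a finger pad.
Only numpy, scipy, OpenCV 4.12 (cv2) and the standard library are available. Lean on these libraries where they do the work, as an engineer would, in place of code of your own. Each camera call takes 0.05 s, during which the arm holds its last target. There are 200 camera calls.

## Working session

There is one attempt and no reset: what is moved stays moved. The work goes in short steps, Python scripts to look and compute and a tool call to move; the robot and the scene stay as the last step left them, time stands still between calls to the robot, and variables do not carry over. Pictures are saved under pics/ and viewed, at most 10 in all, crops included, and the job is handed in when it is done.

Besides the shell and the picture viewer there is one more tool, called after "Emit:" by a JSON object that holds its "method" and its "body". arm_command: Moves the arm, as the interface text tells. Its arguments: {"type":"object","properties":{"steps":{"type":"array","items":{"type":"object","properties":{"rot":{"type":"array","items":{"type":"number"}},"slide":{"type":"array","items":{"type":"number"}},"grip":{"type":"number"}}}},"newtons":{"type":"number"}},"required":["steps"]}

```bash
mkdir -p pics
cat > h.py <<'E'
import numpy as np, cv2
from bench import sensors, eyes, order
def ray(p,u,v):
    K=np.array(p["intrinsics"]);k=p["k1"]
    d=np.array([(u-K[0,2])/K[0,0],(v-K[1,2])/K[1,1]]);s=d.copy()
    for _ in range(30): s=d/(1+k*(s@s))
    T=np.array(p["pose"]);return T[:3,3],T[:3,:3]@np.array([s[0],s[1],1])
def at(p,u,v,z):
    o,d=ray(p,u,v);return o+d*(z-o[2])/d[2]
def proj(p,X):
    T=np.array(p["pose"]);K=np.array(p["intrinsics"]);X=np.atleast_2d(X)
    c=(X-T[:3,3])@T[:3,:3];s=c[:,:2]/c[:,2:];s=s*(1+p["k1"]*(s**2).sum(1,keepdims=True))
    return s*[K[0,0],K[1,1]]+[K[0,2],K[1,2]]
def save(p,n,crop=None,f=1):
    im=np.array(p["pixels"])[:,:,::-1].copy()
    if crop: l,t,r,b=crop;im=im[t:b,l:r]
    cv2.imwrite(n,cv2.resize(im,None,fx=f,fy=f,interpolation=cv2.INTER_CUBIC))
E
python3 - <<'E'
from h import *
ims=[]
for c in ["scene","side","wrist"]:
    p=eyes.camera(c);print(c,np.round(np.array(p["pose"]),2).tolist(),p["k1"])
    ims.append(np.array(p["pixels"])[:,:,::-1])
    for n in ["cartridge","mount","tray","jar_used"]:
        for d in eyes.look_for(n,p):
            b=d["bbox"];print(n,round(d["conf"],2),np.round(b).tolist(),np.round(at(p,(b[0]+b[2])/2,(b[1]+b[3])/2,0.02),3)[:2])
z=np.zeros_like(ims[0])
cv2.imwrite("pics/a.png",cv2.resize(np.vstack([np.hstack(ims[:2]),np.hstack([ims[2],z])]),(800,600),interpolation=cv2.INTER_AREA))
E
```

```text
scene [[-0.67, -0.29, 0.68, -0.1], [-0.74, 0.26, -0.62, 0.63], [0.0, -0.92, -0.39, 0.48], [0.0, 0.0, 0.0, 1.0]] 0.054899646260452434
cartridge 0.82 [328.0, 192.0, 350.0, 215.0] [ 0.517 -0.218]
cartridge 0.66 [284.0, 203.0, 304.0, 228.0] [ 0.546 -0.083]
mount 0.95 [191.0, 226.0, 236.0, 264.0] [0.562 0.146]
tray 0.57 [305.0, 192.0, 366.0, 225.0] [ 0.504 -0.19 ]
jar_used 0.68 [232.0, 185.0, 245.0, 215.0] [ 0.708 -0.045]
side [[-0.97, -0.13, 0.2, 0.4], [-0.24, 0.47, -0.85, 0.92], [0.01, -0.87, -0.49, 0.59], [0.0, 0.0, 0.0, 1.0]] 0.05996558500125462
cartridge 0.81 [303.0, 171.0, 321.0, 194.0] [ 0.508 -0.216]
cartridge 0.68 [280.0, 193.0, 296.0, 216.0] [ 0.551 -0.081]
mount 0.66 [238.0, 241.0, 285.0, 276.0] [0.564 0.155]
tray 0.56 [284.0, 176.0, 329.0, 202.0] [ 0.518 -0.175]
jar_used 0.83 [220.0, 191.0, 236.0, 219.0] [ 0.694 -0.04 ]
wrist [[1.0, 0.0, 0.0, 0.63], [0.0, -0.97, -0.26, 0.07], [-0.0, 0.26, -0.97, 0.38], [0.0, 0.0, 0.0, 1.0]] -0.06532780142655246
cartridge 0.74 [189.0, 214.0, 220.0, 242.0] [ 0.549 -0.079]
cartridge 0.61 [165.0, 287.0, 196.0, 308.0] [ 0.507 -0.189]
mount 0.69 [168.0, 2.0, 263.0, 104.0] [0.571 0.139]
tray 0.8 [155.0, 270.0, 233.0, 307.0] [ 0.527 -0.174]
jar_used 0.81 [294.0, 178.0, 335.0, 215.0] [ 0.694 -0.036]
```

View pics/a.png

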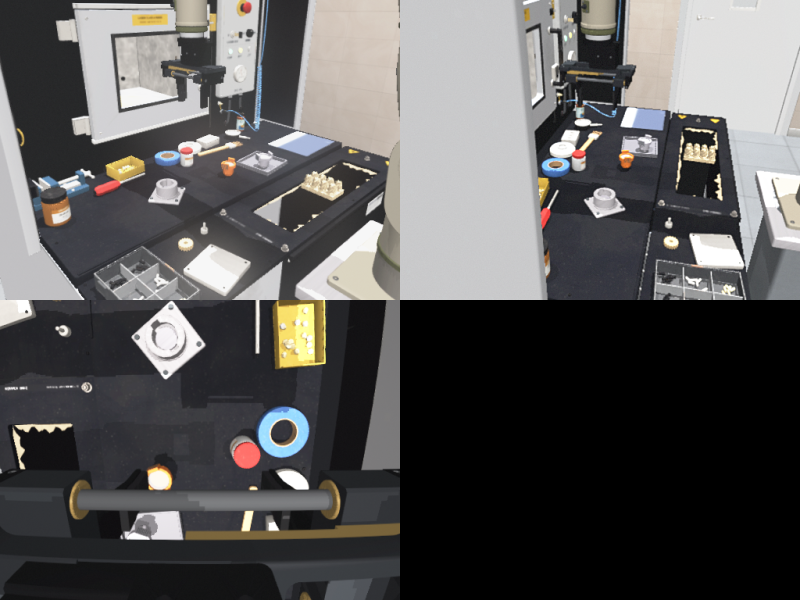

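The picture shows two cartridge-shaped things: a grey steel one in the grey tray (scene 339,203; side 312,182) and an orange one standing on the bare worktop (scene 294,215; wrist 204,228). The description says steel and in the tray, so I choose the first. I'll check it in one crop, together with the mount.

Run:
```python
from h import *
p=eyes.camera("scene");a=np.array(p["pixels"])[180:235,275:370,::-1]
p2=eyes.camera("wrist");b=np.array(p2["pixels"])[0:120,150:290,::-1]
a=cv2.resize(a,(520,300),interpolation=cv2.INTER_CUBIC);b=cv2.resize(b,(280*5//4,300),interpolation=cv2.INTER_CUBIC)
a=a[:,:450]
cv2.imwrite("pics/b.png",np.hstack([a,b]))
```

```text
(no output)
```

View pics/b.png

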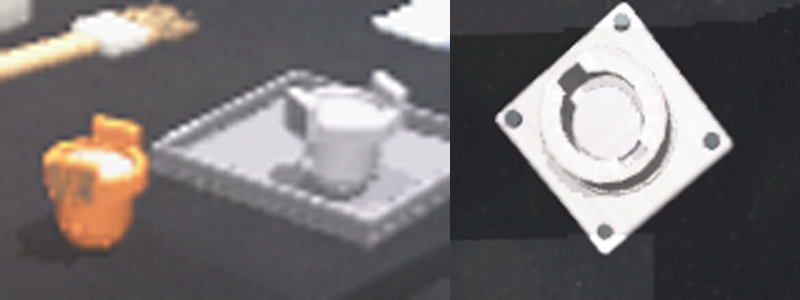

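Emit:
{"method": "arm_command", "body": {"steps": [{"slide":[-0.02,-0.04,0],"grip":1},{"slide":[-0.02,-0.05,0],"grip":1},{"slide":[-0.02,-0.05,0],"grip":1},{"slide":[-0.02,-0.05,0],"grip":1},{"slide":[-0.02,-0.05,0],"grip":1},{"slide":[-0.01,-0.03,0],"grip":1},{"grip":1},{"grip":1}]}}

```text
schema error: expected keys rot, slide, grip
```

The crop confirms it: the steel cartridge with two tabs stands in the tray, and the orange look-alike is outside it. The mount (wrist crop) has slots at the upper left and lower right, about (575,75) and (635,150) in the crop.

Emit:
{"method": "arm_command", "body": {"steps": [{"rot":[0,0,0],"slide":[-0.02,-0.04,0],"grip":1},{"rot":[0,0,0],"slide":[-0.02,-0.05,0],"grip":1},{"rot":[0,0,0],"slide":[-0.02,-0.05,0],"grip":1},{"rot":[0,0,0],"slide":[-0.02,-0.05,0],"grip":1},{"rot":[0,0,0],"slide":[-0.02,-0.05,0],"grip":1},{"rot":[0,0,0],"slide":[-0.01,-0.03,0],"grip":1},{"rot":[0,0,0],"slide":[0,0,0],"grip":1},{"rot":[0,0,0],"slide":[0,0,0],"grip":1}]}}

```text
time: 1.85
ee_pos: [0.5155, -0.269, 0.2225]
eef_rot: [0.707, 0.707, 0.0, -0.0]
ft_force: [0.7, 0.2, -0.2]
width: 0.0873
grip_force: 0.0
```

Run:
```python
from h import *
s=sensors.read_state();print(np.round(s["ee_pos"],4),np.round(s["eef_rot"],4),np.round(s["joint_positions"],2))
p=eyes.camera("wrist")
import pickle;pickle.dump(p,open("w1.pkl","wb"))
for n in ["cartridge","tray"]:
    for d in eyes.look_for(n,p): 
        b=d["bbox"];print(n,round(d["conf"],2),np.round(b).tolist(),[np.round(at(p,(b[0]+b[2])/2,(b[1]+b[3])/2,z),4)[:2] for z in(.0,.04)])
save(p,"pics/c.png",(100,0,300,150),4)
```

```text
[ 0.5155 -0.269   0.2225] [ 7.068e-01  7.074e-01  3.000e-04 -1.000e-04] [ 0.32  0.23  0.1   1.59 -0.02  1.32  0.42]
cartridge 0.7 [272.0, 0.0, 314.0, 26.0] [array([ 0.5532, -0.0804]), array([ 0.5493, -0.0927])]
tray 0.6 [217.0, 70.0, 317.0, 177.0] [array([ 0.5229, -0.2114]), array([ 0.5222, -0.2101])]
```

View pics/c.png

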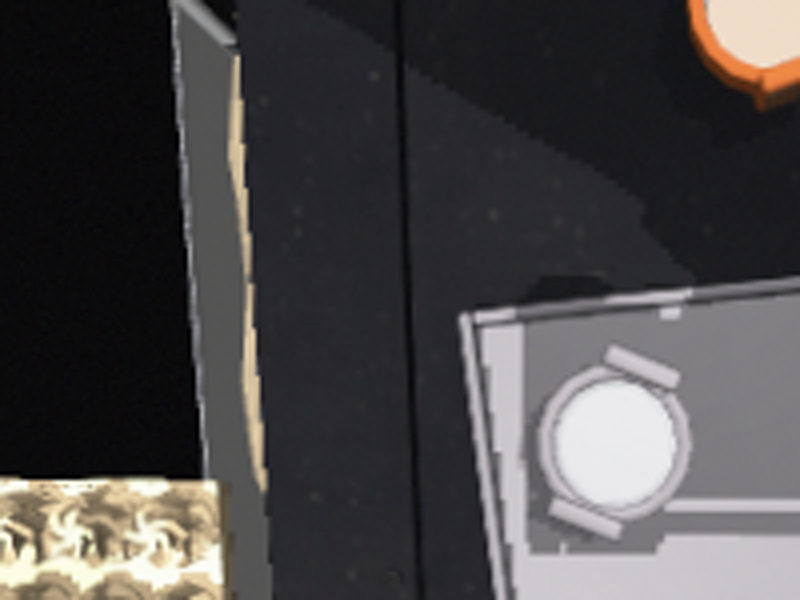

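The picture shows the steel cartridge in the tray: rim centred at about (615,440) of the crop, tabs at (643,367) and (586,519), all clear of the gripper.

Run:
```python
from h import *
import pickle;p=pickle.load(open("w1.pkl","rb"))
f=lambda x,y,z:at(p,100+(x+.5)/4-.5,(y+.5)/4-.5,z)
c=f(615,439,.041);a=f(643,367,.05);b=f(586,519,.05)
print("rim",c,"tabs",a,b,"mid",(a+b)/2,"sep",np.linalg.norm(a-b),np.degrees(np.arctan2(*(a-b)[1::-1])))
print("rim dia",f(691,440,.041)[0]-f(539,440,.041)[0])
# refine via model fit of 8 tab-top corners? tabs' outer edges
o=[f(612,345,.05),f(682,378,.05),f(550,512,.05),f(618,540,.05)]
print(np.linalg.norm(o[0]-o[1]),np.degrees(np.arctan2(*(o[1]-o[0])[1::-1])),np.degrees(np.arctan2(*(o[3]-o[2])[1::-1])))
```

```text
rim [ 0.50624036 -0.19440454  0.041     ] tabs [ 0.51427324 -0.17519881  0.05      ] [ 0.49818509 -0.21650887  0.05      ] mid [ 0.50622917 -0.19585384  0.05      ] sep 0.04433225808966976 68.72162836467545
rim dia 0.043510161998963015
0.021119821592501458 -24.301439371354746 -22.17658357388992
```

Emit:
{"method": "arm_command", "body": {"steps": [{"rot":[0,0,9.6],"slide":[-0.002,0.011,0],"grip":1},{"rot":[0,0,9.6],"slide":[-0.002,0.011,-0.01],"grip":1},{"rot":[0,0,9.6],"slide":[-0.002,0.011,-0.02],"grip":1},{"rot":[0,0,9.7],"slide":[-0.001,0.011,-0.02],"grip":1},{"rot":[0,0,9.7],"slide":[-0.001,0.011,-0.02],"grip":1},{"rot":[0,0,9.7],"slide":[-0.001,0.01,-0.02],"grip":1},{"rot":[0,0,9.6],"slide":[0,0.009,-0.02],"grip":1},{"rot":[0,0,0],"slide":[0,0,-0.01],"grip":1}]}}

```text
time: 3.0
ee_pos: [0.506, -0.1945, 0.1017]
eef_rot: [0.194, 0.981, 0.0, -0.001]
ft_force: [0.0, 0.4, -0.1]
width: 0.0872
grip_force: 0.0
```

Emit:
{"method": "arm_command", "body": {"steps": [{"rot":[0,0,0],"slide":[0,0,-0.01],"grip":1},{"rot":[0,0,0],"slide":[0,0,0],"grip":1},{"rot":[0,0,0],"slide":[0,0,0],"grip":1},{"rot":[0,0,0],"slide":[0,0,0],"grip":1},{"rot":[0,0,0],"slide":[0,0,0],"grip":1},{"rot":[0,0,0],"slide":[0,0,0],"grip":1},{"rot":[0,0,0],"slide":[0,0,0],"grip":1},{"rot":[0,0,0],"slide":[0,0,0],"grip":1}]}}

```text
time: 4.0
ee_pos: [0.506, -0.196, 0.0926]
eef_rot: [0.195, 0.981, 0.0, -0.0]
ft_force: [-0.1, 0.1, 1.3]
width: 0.0868
grip_force: 0.0
```

Run:
```python
from h import *
from scipy.spatial.transform import Rotation as R
s=sensors.read_state();q=R.from_quat(s["eef_rot"]).as_matrix();print(np.round(s["ee_pos"],4),q.round(3).tolist(),np.degrees(np.arctan2(q[1,1],q[0,1])))
ims=[]
for c,cr in (("scene",(295,160,385,230)),("side",(270,140,360,210))):
    p=eyes.camera(c);l,t,r,b=cr
    im=cv2.resize(np.array(p["pixels"])[t:b,l:r,::-1],None,fx=4.4,fy=4.4,interpolation=cv2.INTER_CUBIC)
    for z in(.004,.041,.05):
        C=np.array([[.506+.0225*np.cos(a),-.195+.0225*np.sin(a),z] for a in np.linspace(0,6.28,40)])
        cv2.polylines(im,[(((proj(p,C)-[l,t])+.5)*4.4).astype(np.int32)],True,(0,255,0),1)
    ims.append(im)
cv2.imwrite("pics/d.png",np.hstack(ims))
```

```text
[ 0.506  -0.196   0.0926] [[-0.924, 0.383, 0.0], [0.383, 0.924, 0.0], [0.0, 0.0, -1.0]] 67.49952177187112
```

View pics/d.png

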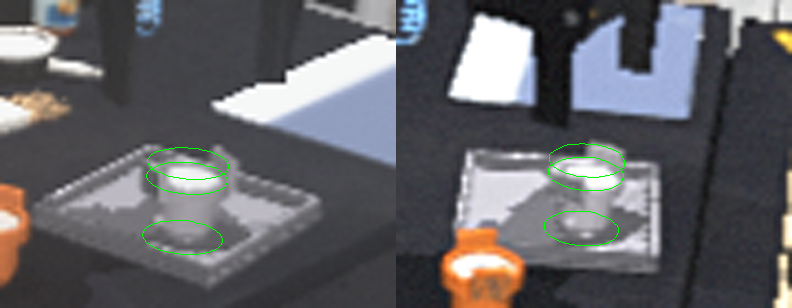

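The overlay rings match the steel cartridge in both views to within about 1–2 mm, and the fingers straddle it. Next I descend and grip.

Emit:
{"method": "arm_command", "body": {"steps": [{"rot":[0,0,0],"slide":[0,0,-0.015],"grip":1},{"rot":[0,0,0],"slide":[0,0,-0.015],"grip":1},{"rot":[0,0,0],"slide":[0,0,-0.015],"grip":1},{"rot":[0,0,0],"slide":[0,0,-0.0135],"grip":1},{"rot":[0,0,0],"slide":[0,0,0],"grip":1},{"rot":[0,0,0],"slide":[0,0,0],"grip":0.65},{"rot":[0,0,0],"slide":[0,0,0],"grip":0.4},{"rot":[0,0,0],"slide":[0,0,0],"grip":0.4}], "newtons": 40}}

```text
time: 5.1
ee_pos: [0.5063, -0.1961, 0.0345]
eef_rot: [0.195, 0.981, 0.0, 0.0]
ft_force: [-0.2, -0.1, 0.3]
width: 0.065
grip_force: 0.0
```

Emit:
{"method": "arm_command", "body": {"steps": [{"rot":[0,0,0],"slide":[0,0,0],"grip":0.2},{"rot":[0,0,0],"slide":[0,0,0],"grip":0.2},{"rot":[0,0,0],"slide":[0,0,0.005],"grip":0.2},{"rot":[0,0,0],"slide":[0,0,0.02],"grip":0.2},{"rot":[0,0,0],"slide":[0,0,0.025],"grip":0.2},{"rot":[0,0,0],"slide":[0,0,0.025],"grip":0.2},{"rot":[0,0,0],"slide":[0,0,0.025],"grip":0.2},{"rot":[0,0,0],"slide":[0,0,0.01],"grip":0.2}]}}

```text
time: 6.1
ee_pos: [0.5066, -0.1962, 0.1456]
eef_rot: [0.195, 0.981, -0.0, 0.001]
ft_force: [-0.2, 0.3, -1.9]
width: 0.0495
grip_force: 39.9
```

Emit:
{"method": "arm_command", "body": {"steps": [{"rot":[0,0,5],"slide":[0.01,0.03,0.015],"grip":0.2},{"rot":[0,0,8],"slide":[0.02,0.05,0],"grip":0.2},{"rot":[0,0,8],"slide":[0.02,0.055,0],"grip":0.2},{"rot":[0,0,8],"slide":[0.02,0.055,0],"grip":0.2},{"rot":[0,0,8],"slide":[0.02,0.055,0],"grip":0.2},{"rot":[0,0,8],"slide":[0.02,0.055,0],"grip":0.2},{"rot":[0,0,8],"slide":[0.02,0.055,0],"grip":0.2},{"rot":[0,0,4.5],"slide":[0.02,0.04,0],"grip":0.2}]}}

```text
time: 7.1
ee_pos: [0.6553, 0.2035, 0.1585]
eef_rot: [-0.304, 0.953, 0.001, -0.0]
ft_force: [0.5, -1.1, -0.3]
width: 0.0495
grip_force: 39.9
```

Emit:
{"method": "arm_command", "body": {"steps": [{"rot":[0,0,0],"slide":[0.01,0.016,0],"grip":0.2},{"rot":[0,0,0],"slide":[0,0,0],"grip":0.2},{"rot":[0,0,0],"slide":[0,0,0],"grip":0.2},{"rot":[0,0,0],"slide":[0,0,0],"grip":0.2},{"rot":[0,0,0],"slide":[0,0,0],"grip":0.2},{"rot":[0,0,0],"slide":[0,0,0],"grip":0.2},{"rot":[0,0,0],"slide":[0,0,0],"grip":0.2},{"rot":[0,0,0],"slide":[0,0,0],"grip":0.2}]}}

```text
time: 8.1
ee_pos: [0.666, 0.215, 0.1591]
eef_rot: [-0.301, 0.954, 0.0, -0.0]
ft_force: [0.2, 0.0, -1.1]
width: 0.0495
grip_force: 39.9
```

Run:
```python
from h import *
from scipy.spatial.transform import Rotation as R
s=sensors.read_state();q=R.from_quat(s["eef_rot"]).as_matrix();print(np.round(s["ee_pos"],4),q[:,2].round(4),np.degrees(np.arctan2(q[1,1],q[0,1])),np.round(s["joint_positions"],2))
p=eyes.camera("wrist")
import pickle;pickle.dump(p,open("w2.pkl","wb"))
bs=eyes.look_for("mount",p);print(bs)
b=np.round(bs[0]["bbox"]).astype(int);cr=[max(0,b[0]-8),max(0,b[1]-8),b[2]+8,b[3]+8]
f=min(800/(cr[2]-cr[0]),600/(cr[3]-cr[1]));f=int(f);print(cr,f)
save(p,"pics/e.png",cr,f)
```

```text
[0.666  0.215  0.1591] [-1.e-04  0.e+00 -1.e+00] 125.00183113228421 [-0.13  0.56 -0.38  1.3   0.2   1.32  1.68]
[{'bbox': [217.1, 14.5, 303.7, 108.7], 'conf': 0.73}]
[np.int64(209), np.int64(6), np.int64(312), np.int64(117)] 5
```

View pics/e.png

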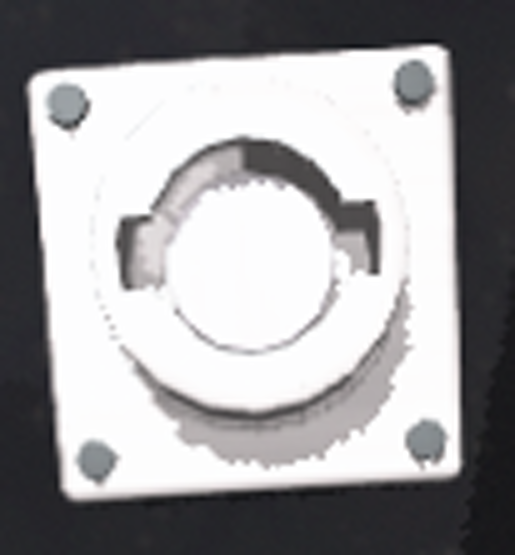

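The picture shows the mount squarely: screws at (68,105), (413,82), (427,440) and (97,460), and slot ends at (120,252) and (379,238) of the crop. I'll compute its centre and yaw.

Run:
```python
from h import *
import pickle;p=pickle.load(open("w2.pkl","rb"))
f=lambda x,y,z:at(p,209+(x+.5)/5-.5,6+(y+.5)/5-.5,z)
ang=lambda v:np.degrees(np.arctan2(v[1],v[0]))%180
S=[f(*c,.009) for c in((68,105),(413,82),(427,440),(97,460))]
C=[f(*c,.008) for c in((30,75),(448,47),(462,475),(67,498))]
for Q in(S,C):
    print("c",np.mean(Q,0).round(4),[round(float(np.linalg.norm(Q[i]-Q[(i+1)%4])),4) for i in range(4)],[ang(Q[i]-Q[(i+1)%4]).round(1) for i in range(4)])
a,b=f(119,252,.04),f(379,238,.04);print("slots",(a+b)/2,np.linalg.norm(a-b),ang(a-b))
# circle fits: bore edge pts & outer lip
for n,P in(("bore",[(243,138),(160,190),(340,200),(250,353),(330,302),(172,300)]),("outer",[(95,240),(408,240),(250,411),(150,370),(350,368)])):
    X=np.array([f(*q,.04)[:2] for q in P]);A=np.c_[2*X,np.ones(len(X))];s=np.linalg.lstsq(A,(X**2).sum(1),rcond=None)[0]
    print(n,s[:2],2*np.sqrt(s[2]+s[:2]@s[:2]))
```

```text
c [0.5685 0.1432 0.009 ] [0.0681, 0.0684, 0.0681, 0.0682] [np.float64(128.6), np.float64(38.6), np.float64(128.4), np.float64(38.6)]
c [0.5688 0.1436 0.008 ] [0.0825, 0.0821, 0.0822, 0.0817] [np.float64(128.6), np.float64(38.5), np.float64(128.3), np.float64(38.7)]
slots [0.56851106 0.14313089 0.04      ] 0.04699396084277495 127.94001154382384
bore [0.56838478 0.14315549] 0.03599177266214976
outer [0.56864385 0.14361617] 0.05641010283397621
```

Emit:
{"method": "arm_command", "body": {"steps": [{"rot":[0,0,0.5],"slide":[-0.015,-0.011,0],"grip":0.2},{"rot":[0,0,1],"slide":[-0.02,-0.015,0],"grip":0.2},{"rot":[0,0,1],"slide":[-0.02,-0.015,0],"grip":0.2},{"rot":[0,0,1],"slide":[-0.02,-0.015,-0.01],"grip":0.2},{"rot":[0,0,0],"slide":[-0.0154,-0.0116,-0.02],"grip":0.2},{"rot":[0,0,0],"slide":[-0.007,-0.004,-0.02],"grip":0.2},{"rot":[0,0,0],"slide":[0,0,-0.019],"grip":0.2},{"rot":[0,0,0],"slide":[0,0,0],"grip":0.2}]}}

```text
time: 9.2
ee_pos: [0.568, 0.1435, 0.0887]
eef_rot: [-0.33, 0.944, 0.0, -0.001]
ft_force: [0.7, 0.1, -0.3]
width: 0.0499
grip_force: 39.9
```

Emit:
{"method": "arm_command", "body": {"steps": [{"rot":[0,0,0],"slide":[0,0,0],"grip":0.2},{"rot":[0,0,0],"slide":[0,0,0],"grip":0.2},{"rot":[0,0,0],"slide":[0,0,0],"grip":0.2},{"rot":[0,0,0],"slide":[0,0,0],"grip":0.2},{"rot":[0,0,0],"slide":[0,0,0],"grip":0.2},{"rot":[0,0,0],"slide":[0,0,0],"grip":0.2},{"rot":[0,0,0],"slide":[0,0,0],"grip":0.2},{"rot":[0,0,0],"slide":[0,0,0],"grip":0.2}]}}

```text
time: 10.2
ee_pos: [0.5686, 0.1434, 0.0901]
eef_rot: [-0.33, 0.944, 0.0, -0.0]
ft_force: [-0.2, 0.1, -0.8]
width: 0.0497
grip_force: 39.9
```

Run:
```python
from h import *
from scipy.spatial.transform import Rotation as R
s=sensors.read_state();q=R.from_quat(s["eef_rot"]).as_matrix();print(np.round(s["ee_pos"],4),q[:,2].round(4),np.degrees(np.arctan2(q[1,1],q[0,1])),s["ft_force"])
ims=[];e=s["ee_pos"];z0=e[2]-.0305
for c in("scene","side"):
    p=eyes.camera(c);u,v=proj(p,[.5686,.1434,.05])[0];l,t=int(u)-32,int(v)-40;f=6
    im=cv2.resize(np.array(p["pixels"])[t:t+72,l:l+64,::-1],None,fx=f,fy=f,interpolation=cv2.INTER_CUBIC)
    for x,y,z,r,col in((.5686,.1434,.04,.029,(0,255,0)),(e[0],e[1],z0+.026,.0225,(0,0,255)),(e[0],e[1],z0,.0125,(0,0,255))):
        C=np.array([[x+r*np.cos(a),y+r*np.sin(a),z] for a in np.linspace(0,6.28,60)])
        cv2.polylines(im,[(((proj(p,C)-[l,t])+.5)*f).astype(np.int32)],True,col,1)
    ims.append(im)
cv2.imwrite("pics/f.png",np.hstack(ims))
```

```text
[0.5686 0.1434 0.0901] [-1.e-04  1.e-04 -1.e+00] 128.50190362516867 [-0.20681467  0.12212132 -0.83017259]
```

View pics/f.png

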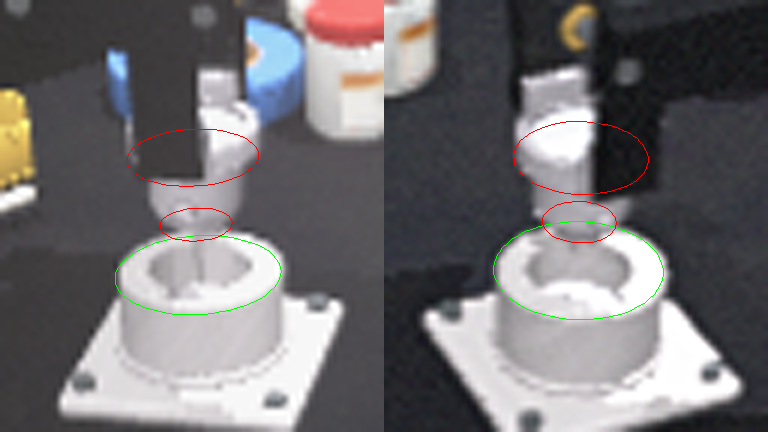

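Both views show the cartridge hanging upright over the bore: its foot centre at about (196,224) in scene and (580,222) in side matches the prediction, and the mount's lip agrees within about 1 mm. I'll enter it slowly.

Emit:
{"method": "arm_command", "body": {"steps": [{"rot":[0,0,0],"slide":[0,0,-0.006],"grip":0.2},{"rot":[0,0,0],"slide":[0,0,-0.006],"grip":0.2},{"rot":[0,0,0],"slide":[0,0,-0.005],"grip":0.2},{"rot":[0,0,0],"slide":[0,0,-0.005],"grip":0.2},{"rot":[0,0,0],"slide":[0,0,-0.003],"grip":0.2},{"rot":[0,0,0],"slide":[0,0,0],"grip":0.2},{"rot":[0,0,0],"slide":[0,0,0],"grip":0.2},{"rot":[0,0,0],"slide":[0,0,0],"grip":0.2}]}}

```text
time: 11.3
ee_pos: [0.5688, 0.1434, 0.0653]
eef_rot: [-0.33, 0.944, 0.0, 0.0]
ft_force: [-0.3, -0.1, -1.0]
width: 0.0497
grip_force: 39.9
```

Emit:
{"method": "arm_command", "body": {"steps": [{"rot":[0,0,0],"slide":[0,0,-0.003],"grip":0.2},{"rot":[0,0,0],"slide":[0,0,-0.003],"grip":0.2},{"rot":[0,0,0],"slide":[0,0,-0.003],"grip":0.2},{"rot":[0,0,0],"slide":[0,0,0],"grip":0.2},{"rot":[0,0,0],"slide":[0,0,0],"grip":0.2},{"rot":[0,0,0],"slide":[0,0,0],"grip":0.2},{"rot":[0,0,0],"slide":[0,0,0],"grip":0.2},{"rot":[0,0,0],"slide":[0,0,0],"grip":0.2}], "newtons": 50}}

```text
time: 12.3
ee_pos: [0.5687, 0.1434, 0.0561]
eef_rot: [-0.33, 0.944, 0.0, 0.0]
ft_force: [-0.4, -0.2, -1.2]
width: 0.0493
grip_force: 49.9
```

Emit:
{"method": "arm_command", "body": {"steps": [{"rot":[0,0,0],"slide":[0,0,-0.003],"grip":0.2},{"rot":[0,0,0],"slide":[0,0,-0.003],"grip":0.2},{"rot":[0,0,0],"slide":[0,0,-0.003],"grip":0.2},{"rot":[0,0,0],"slide":[0,0,-0.002],"grip":0.2},{"rot":[0,0,0],"slide":[0,0,0],"grip":0.2},{"rot":[0,0,0],"slide":[0,0,0],"grip":0.2},{"rot":[0,0,0],"slide":[0,0,0],"grip":0.2},{"rot":[0,0,0],"slide":[0,0,0],"grip":0.2}]}}

```text
time: 13.3
ee_pos: [0.569, 0.1435, 0.0456]
eef_rot: [-0.33, 0.944, -0.0, 0.0]
ft_force: [-1.1, -0.6, 7.3]
width: 0.0496
grip_force: 49.9
```

Emit:
{"method": "arm_command", "body": {"steps": [{"rot":[0,0,0],"slide":[0,0,-0.001],"grip":0.2},{"rot":[0,0,0],"slide":[0,0,-0.0005],"grip":0.2},{"rot":[0,0,0],"slide":[0,0,0],"grip":0.2},{"rot":[0,0,0],"slide":[0,0,0],"grip":0.2},{"rot":[0,0,0],"slide":[0,0,0],"grip":0.2},{"rot":[0,0,0],"slide":[0,0,0],"grip":0.2},{"rot":[0,0,0],"slide":[0,0,0],"grip":0.2},{"rot":[0,0,0],"slide":[0,0,0],"grip":0.2}]}}

```text
time: 14.3
ee_pos: [0.569, 0.1435, 0.0444]
eef_rot: [-0.33, 0.944, -0.0, 0.0]
ft_force: [-2.5, -1.7, 9.3]
width: 0.0499
grip_force: 49.9
```

Emit:
{"method": "arm_command", "body": {"steps": [{"rot":[0,0,-5],"slide":[0,0,0],"grip":0.2},{"rot":[0,0,-7],"slide":[0,0,0],"grip":0.2},{"rot":[0,0,-7],"slide":[0,0,0],"grip":0.2},{"rot":[0,0,-7],"slide":[0,0,0],"grip":0.2},{"rot":[0,0,-7],"slide":[0,0,0],"grip":0.2},{"rot":[0,0,-7],"slide":[0,0,0],"grip":0.2},{"rot":[0,0,-7],"slide":[0,0,0],"grip":0.2},{"rot":[0,0,-5],"slide":[0,0,0],"grip":0.2}]}}

```text
time: 15.3
ee_pos: [0.5694, 0.1438, 0.0444]
eef_rot: [0.119, 0.993, 0.0, 0.001]
ft_force: [-0.9, -0.2, 8.2]
width: 0.0498
grip_force: 49.9
```

```bash
cat > st.py <<'E'
from h import *
from scipy.spatial.transform import Rotation as R
s=sensors.read_state();q=R.from_quat(s["eef_rot"]).as_matrix();print(np.round(s["ee_pos"],4),q[:,2].round(4),np.degrees(np.arctan2(q[1,1],q[0,1])),np.round(s["ft_force"],1),np.round(s["torque"],2),s["width"])
E
python3 st.py
```

```text
[0.5694 0.1438 0.0444] [ 1.8e-03  6.0e-04 -1.0e+00] 76.31014019734295 [-0.9 -0.2  8.2] [0.08 0.06 0.06] 0.04983013372685486
```

Twisting freely (52° of 77°). I'll continue to the stop and press a little more.

Emit:
{"method": "arm_command", "body": {"steps": [{"rot":[0,0,-5],"slide":[0,0,0],"grip":0.2},{"rot":[0,0,-5],"slide":[0,0,0],"grip":0.2},{"rot":[0,0,-4],"slide":[0,0,0],"grip":0.2},{"rot":[0,0,-4],"slide":[0,0,0],"grip":0.2},{"rot":[0,0,-3],"slide":[0,0,-0.0005],"grip":0.2},{"rot":[0,0,0],"slide":[0,0,0],"grip":0.2},{"rot":[0,0,0],"slide":[0,0,0],"grip":0.2},{"rot":[0,0,0],"slide":[0,0,0],"grip":0.2}]}}

```text
time: 16.3
ee_pos: [0.5695, 0.144, 0.0443]
eef_rot: [0.296, 0.955, 0.001, 0.001]
ft_force: [-2.7, -0.3, 11.5]
width: 0.0498
grip_force: 49.9
```

```bash
python3 st.py
```

```text
[0.5695 0.144  0.0443] [ 0.0021  0.001  -1.    ] 55.507628472303324 [-2.7 -0.3 11.5] [ 0.15  0.4  -0.02] 0.04979349139042488
```

Emit:
{"method": "arm_command", "body": {"steps": [{"rot":[0,0,-2],"slide":[0,0,0],"grip":0.2},{"rot":[0,0,-2],"slide":[0,0,0],"grip":0.2},{"rot":[0,0,-1],"slide":[0,0,-0.0005],"grip":0.2},{"rot":[0,0,-1],"slide":[0,0,0],"grip":0.2},{"rot":[0,0,0],"slide":[0,0,0],"grip":0.2},{"rot":[0,0,0],"slide":[0,0,0],"grip":0.2},{"rot":[0,0,0],"slide":[0,0,0],"grip":0.2},{"rot":[0,0,0],"slide":[0,0,0],"grip":0.2}]}}

```text
time: 17.3
ee_pos: [0.5694, 0.1444, 0.0443]
eef_rot: [0.346, 0.938, 0.001, 0.001]
ft_force: [-4.2, 0.4, 15.3]
width: 0.0496
grip_force: 50.0
```

```bash
python3 st.py
python3 - <<'E'
from h import *
ims=[]
for c in("scene","side"):
    p=eyes.camera(c);u,v=proj(p,[.5686,.1434,.05])[0];l,t=int(u)-32,int(v)-40;f=6
    ims.append(cv2.resize(np.array(p["pixels"])[t:t+72,l:l+64,::-1],None,fx=f,fy=f,interpolation=cv2.INTER_CUBIC))
cv2.imwrite("pics/g.png",np.hstack(ims))
E
```

```text
[0.5694 0.1444 0.0443] [ 0.0022  0.0013 -1.    ] 49.5362613776519 [-4.2  0.4 15.3] [0.31 0.86 0.12] 0.049627493071998784
```

View pics/g.png

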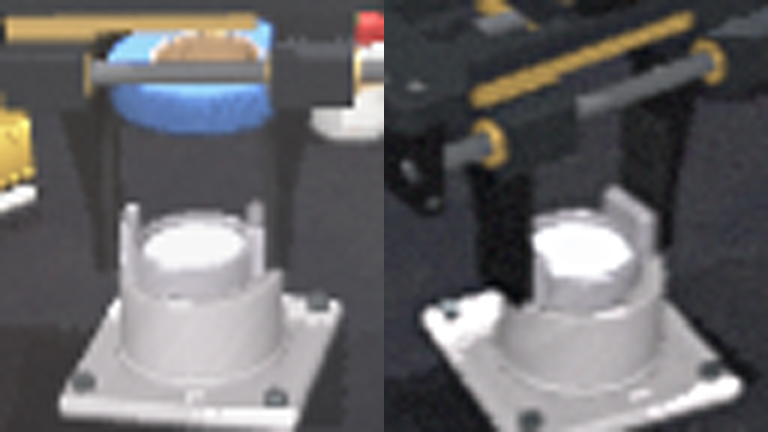

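The picture shows the cartridge seated with its rim flush on the lip, and the tabs, at (130,240) and (258,235), turned and held in the fingers. One small nudge will confirm the stop.

Emit:
{"method": "arm_command", "body": {"steps": [{"rot":[0,0,-1],"slide":[0,0,0],"grip":0.2},{"rot":[0,0,-1],"slide":[0,0,0],"grip":0.2},{"rot":[0,0,0],"slide":[0,0,0],"grip":0.2},{"rot":[0,0,0],"slide":[0,0,0],"grip":0.2},{"rot":[0,0,0],"slide":[0,0,0],"grip":0.2},{"rot":[0,0,0],"slide":[0,0,0],"grip":0.2},{"rot":[0,0,0],"slide":[0,0,0],"grip":0.2},{"rot":[0,0,0],"slide":[0,0,0],"grip":0.2}]}}

```text
time: 18.4
ee_pos: [0.5695, 0.1446, 0.0443]
eef_rot: [0.362, 0.932, 0.001, 0.001]
ft_force: [-4.6, 1.7, 15.6]
width: 0.0495
grip_force: 50.0
```

```bash
python3 st.py
```

```text
[0.5695 0.1446 0.0443] [ 0.0023  0.0016 -1.    ] 47.54305578912377 [-4.6  1.7 15.6] [0.49 0.82 0.08] 0.049455275240415805
```

```bash
python3 -c "
from bench import order
print(order.close_job())"
```

```text
the job is handed in; nothing more can be done
None
```

The job is handed in with the cartridge in the mount, twisted about 80° clockwise to the stop and still gripped at 50 N. It is pressed down with about 16 N, more than the 9 N spring. The pass/fail result was not reported back.

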